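# Dock the top-heavy bench lamp without letting its mast fall

## Task

The mast of the yellow bench lamp is too top-heavy for its pivot spring and has sagged onto its stop. Take the lamp by its black grip block only, lift it a few centimetres clear of the bench and, still well away (over 20 cm) from the blue dock, get the mast upright by moving the base, and balance it there for five seconds. Then carry it to the dock, keeping the mast up, bring the mast into the dock's fork from the open front, set the lamp down gently on the dock plate between the rails and close to the back stop, let go, and finish once the mast has come to rest in the fork; leave everything else on the bench where it is.

Things in the scene. Friction and masses are not known exactly. Their poses are not given: they have to be found in the camera images.
- lamp: carry base of the bench lamp, 0.52 kg without mast (real masses within 15 percent): yellow slab 270 x 110 x 30 mm, x = -90 to +180 mm, y = -55 to +55 mm. Origin on its underside below the grip block; x points to the mast. A grey battery at x = -66 mm is 52 mm high. The whole lamp balances 21 mm ahead (+x) of the grip block, so grip firmly (about 80 N)
- lamp_grip (a point): grip point in the black block on the base, x = 0, y = 0, z = 64 mm in the lamp's frame (axes as the lamp's). The block is 50 mm long (x), 30 mm wide (y: grip it across y from above), from 30 to 80 mm above the underside; the slab below it extends 40 mm to each side, its top at 30 mm
- pivot (a point): pivot of the mast in the base: x = 140, y = 0, z = 64 mm in the lamp's frame (the grip point's height), axes as the lamp's. Spring towards square 0.20 N m/rad, oil damper 0.075 N m s/rad, no dry friction. Turning the base about its x axis drags the mast the same way through both: to raise the mast, tilt the base against its lean, then keep correcting
- mast (a joint): lean of the mast relative to the base, rad, about the base's +x axis (positive: towards the base's -y side); 0 is square to the base, stops at -0.3 and +0.3, at rest on +0.3 at the start. Mast and head 0.18 kg, centre of mass 211 mm above the pivot: gravity (0.37 N m/rad) beats the spring, so it falls from upright to either side, time constant about 0.5 s
- mast_mid (a point): point on the mast's axis 146 mm above the pivot (the fork's height when docked); its z axis runs up along the mast, x as the lamp's. The mast is an aluminium tube 22 mm in diameter
- mast_head (a point): centre of the white lamp head on top of the mast, 232 mm above the pivot: a cylinder 44 mm in diameter, 160 mm long across the base (y)
- dock: fixed blue dock, origin on the bench where the docked lamp's origin belongs, same axes, x to the back. Steel plate 6 mm thick to stand on, x = -100 to 200, 172 mm wide. Side rails 18 mm high, inner faces at y = -67 and 67 mm (12 mm free on each side of the lamp), from x = -60 mm. Back stop face at x = 192 mm, 30 mm high (12 mm ahead of a lamp docked at the origin)
- fork_mouth (a point): middle of the fork's open front: x = 105, y = 0, z = 210 mm in the dock's frame (same axes). Fork: two blue arms on a post behind the back stop, x = 124 to 220 mm, z = 200 to 220 mm, 64 mm free between them, ends flared to 110 mm wide at x = 102 mm; open to -x and upward. The docked mast rests on an arm, leaning up to 0.22 rad
- board: small blue circuit board 75 x 50 x 5 mm flat on the bench (bystander), origin under its centre
- spool: metal solder spool 60 mm in diameter, 47 mm high (bystander), origin under its centre
- tipcup: red cup 70 mm in diameter, 45 mm high (bystander), origin under its centre
- partsbin: grey divided parts bin 140 x 180 x 40 mm (bystander), origin under its centre

How it is judged (in metres and radians):
On the way, in this order (a step that is already met when the one before it is completed fails the run):
1. the lamp is held over 20 mm clear of the bench, over 0.2 m from the dock, with its mast within 0.12 rad of vertical and touching nothing, for 5 s (height (world z) of lamp above 0.02 m and horizontal distance between lamp and dock above 0.2 m and angle between mast_mid's own z axis and vertical below 0.12 rad and contact force between mast and anything else below 0.05 N), for 5 s.
2. the mast is inside the dock's fork, within 0.26 rad of vertical (x of mast_mid in the frame of dock between 0.118 and 0.16 m and y of mast_mid in the frame of dock between -0.032 and 0.032 m and angle between mast_mid's own z axis and vertical below 0.26 rad), for 0.3 s.
At the end, for the whole second after the job is handed in: the lamp stands flat and released on the dock plate between the rails (within 22 mm sideways, at most 22 mm short of its place, turned less than 0.2 rad), its mast in the fork within 0.26 rad of vertical, all at rest (x of lamp in the frame of dock between -0.022 and 0.016 m and y of lamp in the frame of dock between -0.022 and 0.022 m and height (world z) of lamp below 0.011 m and angle between lamp's own z axis and vertical below 0.05 rad and angle between the x axis of lamp and the x axis of dock, either way round below 0.2 rad and angle between mast_mid's own z axis and vertical below 0.26 rad and z of mast_mid in the frame of dock below 0.225 m and linear speed of lamp below 0.02 m/s and velocity of joint mast between -0.05 and 0.05 rad/s); the robot touches nothing.
It fails at once if the mast lies on its stop (lean to the base over 0.28 rad) within 0.2 m of the docked place (horizontal distance between lamp and dock below 0.2 m and (value of joint mast above 0.28 rad or value of joint mast below -0.28 rad)).
It fails at once if the mast is knocked or slams over (faster than 3 rad/s) (velocity of joint mast above 3 rad/s or velocity of joint mast below -3 rad/s).
It fails at once if the robot touches the mast or its head (contact force between any of the arm, the fingers and mast above 0.1 N).
It fails at once if the lamp is dropped or flung (faster than 0.6 m/s) or tipped by more than 0.6 rad (linear speed of lamp above 0.6 m/s or angle between lamp's own z axis and vertical above 0.6 rad).
It fails at once if a bystander is shifted by more than 30 mm (distance of any of board, spool, tipcup, partsbin from where it was at the start of the episode above 0.03 m).
It also fails if it takes over 72 s, if anything falls off the work surface, if the arm or the gripper's body presses on something with over 40 N, if the wrist force passes 120 N, or if a joint passes its speed limit or range.

## Robot

A 6-joint arm with a two-finger parallel gripper is mounted at the origin on the work surface. World frame = base frame: x ahead of the robot, y to its left, z up, the work surface at z = 0. Lengths are in mm, angles in degrees, forces in N, time in s.
With the tool pointing down it reaches from about 350 to 850 mm from the base axis. Payload 8.1 kg.
Tool frame: the origin (TCP) lies at the very end of the fingers, on their centre line; the grasp point (between the pads) lies 19 mm behind it (r.grip_depth is the distance from the TCP to the grasp point, in mm); y points along the fingers, z is the direction in which the jaws open and shut, and the axes are right-handed (so a half turn about y gives the same grasp; the last joint's range is limited). The gripper opens to 85 mm and grips with 20 to 120 N. Pads are 22 mm wide; open, the fingers measure 114 mm over their backs; the gripper's body (76 mm by 85 mm) begins 54 mm behind the grasp point. The pads swing forward as they close: fully open they stand 13 mm farther back than shut.
Start: joints at [-75.367, 7.471, 85.268, -0, 87.261, -4.893], TCP at [200.565, -565.49, 231.292] pointing down, gripper open.
Joint ranges: [-169.43, 169.43], [-51.17, 129.36], [1.28, 143.12], [-76.62, 256.62], [0, 156.53], [-152.29, 152.29]. Speed limits (degrees/s): [136.94, 136.94, 159.86, 180, 180, 180].

## Interface

Orientations are given as [roll, pitch, yaw] about the fixed x, y, z axes, in that order (R = Rz(yaw) Ry(pitch) Rx(roll)).
In Python, from bench import readout, eyes, r gives the robot as it stands. The module is installed in compiled form; this text tells all that it offers.
- The arm moves only by the tool move_arm, never from a script. Its argument "motion" is text: rows parted by semicolons, each of 6 numbers parted by spaces: the shift along the world's x, y, z in cm, then the turn, a rotation vector about the world's x, y, z in degrees. A call has 1 to 10 rows; each row is the pose to reach, as a shift and turn from the pose commanded when the call began; what a row does not reach only later rows make up. A row lasts 1/12 s, in which the tool goes at most 41.7 mm and 7.16 degrees, less where a joint would pass 70% of its speed; a pose out of reach is approached as far as the arm can. A call with a gripper value outside its range is refused whole. "fingers" is the finger opening in cm, from 0 to 8.54, set as the call begins (left out, the last holds). The fingers move at their own pace and stop on an object; "squeeze" is the grip in N (left out, the last holds). Time passes only in rows, so rows that repeat a pose let the fingers close. It gives the time, the measured TCP pose, the force and the opening at its end, in the units of the state.
- readout.sense(): the state, without advancing time (a new reading comes with each control period).
- eyes.snapshot(name): name is "scene" or "top" or "wrist"; returns a dict with "image" (480x640x3 uint8, blue, green, red), "fx", "fy", "cx", "cy" (pixels), "dist_coeffs" ([k1, k2, p1, p2, k3] as OpenCV has them; the pictures are not rectified), "world_to_cam" (4x4, takes a point from world to camera coordinates). Camera axes: x right, y down, z forward; pixel columns grow to the right and rows downward; lengths in mm; the calibration is good to about 2 mm. A picture is of the moment at which its call begins. There is no depth.
- r.hand_in(): hands the job in, once; it reports no verdict.
The state is a dict: "time": time; "joint_pos": joint angles; "qd": joint speeds; "joint_efforts": joint torques, N m; "tool_pos": TCP position; "tcp_rot": TCP orientation; "ft_force": force on the tool from outside, world axes, zero at the start; "wrist_torque": the same for the moment, N m; "finger_gap": finger opening in mm.
Only numpy, scipy, OpenCV 4.12 (cv2) and the standard library are available. Lean on these libraries where they do the work, as an engineer would, in place of code of your own. Each camera call takes 0.05 s, during which the arm holds its last target. There are 200 camera calls.

## Working session

There is one attempt and no reset: what is moved stays moved. The work goes in short steps, Python scripts to look and compute and a tool call to move; the robot and the scene stay as the last step left them, time stands still between calls to the robot, and variables do not carry over. Pictures are saved under pics/ and viewed, about 8 in all and at most 12, crops included, and the job is handed in when it is done.

Besides the shell and the picture viewer there is one more tool, called as a command line: name --argument value ..., lists and objects as JSON in quotes. move_arm: Moves the arm, as the interface text tells. Its arguments: {"type":"object","properties":{"motion":{"type":"string"},"fingers":{"type":"number"},"squeeze":{"type":"number"}},"required":["motion"]}

```bash
mkdir -p pics; ls
python3 - <<'E'
from bench import readout, eyes, r
import cv2
print(readout.sense())
for n in ("scene","top"):
    s=eyes.snapshot(n); cv2.imwrite(f"pics/{n}0.png",s["image"])
    print(n,s["fx"],s["fy"],s["cx"],s["cy"],s["dist_coeffs"],s["world_to_cam"])
E
```

```text
pics
{'time': 0.0, 'joint_pos': array([-7.53642318e+01,  7.51432143e+00,  8.53296821e+01, -4.45690464e-04,
        8.72615323e+01, -4.89291042e+00]), 'qd': array([ 0.02687467, -0.09027616, -0.01514996,  0.02504304, -0.10930449,
       -0.07946618]), 'joint_efforts': array([ 1.97832342e-03, -5.69405723e+01, -5.00545406e+01,  1.36505651e-04,
        1.52164930e-02, -1.18570472e-05]), 'tool_pos': array([ 200.44731058, -564.94249722,  230.24877313]), 'tcp_rot': array([-9.01051892e+01,  8.55800631e-03, -1.60471308e+02]), 'ft_force': array([ 0.05708334, -0.01542775,  0.33077179]), 'wrist_torque': array([ 0.0124999 , -0.04261019, -0.04096428]), 'finger_gap': 85.29680587955272}
scene 501.7484928188318 501.7484928188318 312.56695431289364 236.60008314963088 [-0.0024428  0.         0.         0.         0.       ] [[-7.75067285e-01  6.31694293e-01  1.52651251e-02  4.30165023e+02]
 [ 3.72414504e-01  4.76189673e-01 -7.96586990e-01 -4.74467405e+01]
 [-5.10468550e-01 -6.11723562e-01 -6.04331153e-01  1.59805592e+03]
 [ 0.00000000e+00  0.00000000e+00  0.00000000e+00  1.00000000e+00]]
top 592.9196414718617 592.9196414718617 321.5533052566307 246.92723530127844 [-0.07633446  0.          0.          0.          0.        ] [[ 2.20409184e-02 -9.99568292e-01 -1.94274697e-02 -1.00514589e+01]
 [-9.85967932e-01 -1.85165236e-02 -1.65904718e-01  5.63680057e+02]
 [ 1.65473366e-01  2.28115544e-02 -9.85950403e-01  1.50892457e+03]
 [ 0.00000000e+00  0.00000000e+00  0.00000000e+00  1.00000000e+00]]
```

View pics/scene0.png

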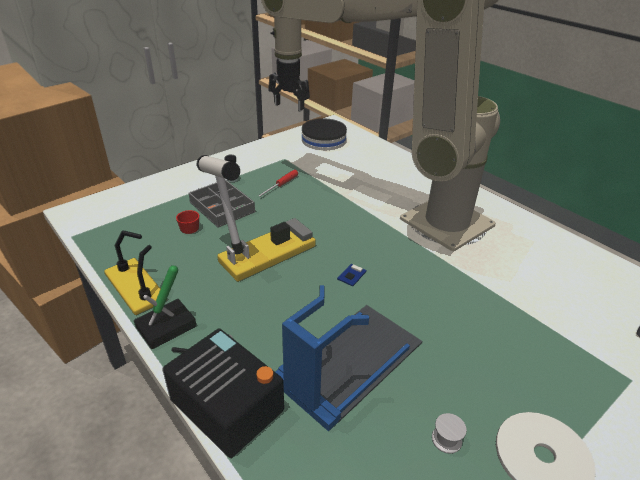

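View pics/top0.png

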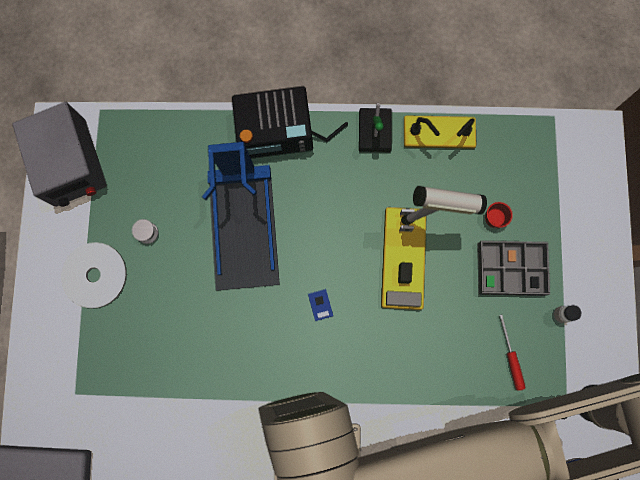

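Scene: the lamp is at about (404,258) in the top view, mast up and leaning right (-y). The dock plate is at about (245,235) with its fork to the back, and the board lies between them at (320,305). I'll take enlarged crops next.

Run:
```python
import cv2,numpy as np
im=cv2.imread("pics/top0.png")
a=cv2.resize(im[195:320,370:440],None,fx=4.6,fy=4.6,interpolation=cv2.INTER_CUBIC)
b=cv2.resize(im[135:300,200:290],None,fx=3.484848,fy=3.484848,interpolation=cv2.INTER_CUBIC)
h=575
o=np.zeros((h,a.shape[1]+b.shape[1],3),np.uint8); o[:a.shape[0],:a.shape[1]]=a[:h];o[:b.shape[0],a.shape[1]:]=b[:h]
print(a.shape,b.shape)
cv2.imwrite("pics/crop0.png",o)
```

```text
(575, 322, 3) (575, 314, 3)
```

View pics/crop0.png

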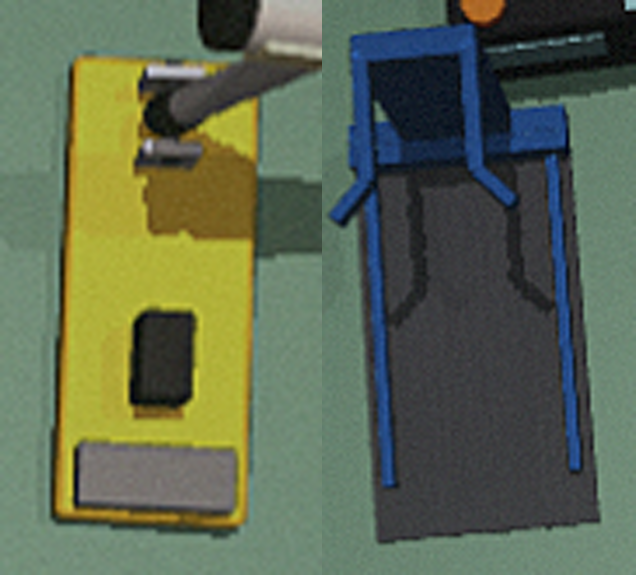

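Crop pixels:
- **Lamp, slab-top corners:** (77,59), (258,68), (59,515), (243,521).
- **Lamp, block top:** about (138,311) to (190,404).
- **Dock, plate front corners:** (378,542) and (600,520).
- **Dock, inner rail ends:** (397,485) and (569,470).
- **Dock, fork inner corners:** (376,176) and (472,166).

```bash
cat > cam.py <<'E'
import numpy as np,cv2
from scipy.optimize import least_squares
CAL={"top":(592.9196414718617,321.5533052566307,246.92723530127844,-0.07633446,np.array([[2.20409184e-02,-9.99568292e-01,-1.94274697e-02,-1.00514589e+01],[-9.85967932e-01,-1.85165236e-02,-1.65904718e-01,5.63680057e+02],[1.65473366e-01,2.28115544e-02,-9.85950403e-01,1.50892457e+03]])),
"scene":(501.7484928188318,312.56695431289364,236.60008314963088,-0.0024428,np.array([[-7.75067285e-01,6.31694293e-01,1.52651251e-02,4.30165023e+02],[3.72414504e-01,4.76189673e-01,-7.96586990e-01,-4.74467405e+01],[-5.10468550e-01,-6.11723562e-01,-6.04331153e-01,1.59805592e+03]]))}
def proj(P,cam):
    f,cx,cy,k,T=CAL[cam]
    return cv2.projectPoints(np.asarray(P,float).reshape(-1,1,3),cv2.Rodrigues(T[:,:3])[0],T[:,3],np.array([[f,0,cx],[0,f,cy],[0,0,1]]),np.array([k,0,0,0,0]))[0].reshape(-1,2)
def place(P,x,y,yaw,z=0):
    c,s=np.cos(yaw),np.sin(yaw); P=np.asarray(P,float)
    return P@np.array([[c,s,0],[-s,c,0],[0,0,1]])+[x,y,z]
def fit(P,px,g,cam="top"):
    r=least_squares(lambda v:(proj(place(P,v[0]*1e3,v[1]*1e3,v[2]),cam)-px).ravel(),g,loss="soft_l1")
    return r.x, (proj(place(P,r.x[0]*1e3,r.x[1]*1e3,r.x[2]),cam)-px)
E
python3 - <<'E'
from cam import *
L=np.array([[77,59],[258,68],[59,515],[243,521],[138,311],[195,311],[133,400],[190,404]])/4.6+[370,195]
P=[[180,55,30],[180,-55,30],[-90,55,30],[-90,-55,30],[25,15,80],[25,-15,80],[-25,15,80],[-25,-15,80]]
print(fit(P,L,[.5,-.15,0]))
D=(np.array([[378,542],[600,520],[397,485],[569,470],[376,176],[472,166]])-[322,0])/3.484848+[200,135]
Q=[[-100,86,6],[-100,-86,6],[-60,67,18],[-60,-67,18],[124,32,220],[124,-32,220]]
v,e=fit(Q,D,[.5,.2,0]);print(v,e)
for n,p,z in(("board",(320,305),5),("cup",(498,215),45),("bin",(514,269),40)):
    s=least_squares(lambda u:(proj([[u[0],u[1],z]],"top")-p).ravel(),[500,0]);print(n,s.x)
# overlay check on scene view
im=cv2.imread("pics/scene0.png")
vl,_=fit(P,L,[.5,-.15,0])
for Pt,v,c in((P,vl,(0,0,255)),(Q,v,(0,255,255))):
    for q in proj(place(Pt,v[0]*1e3,v[1]*1e3,v[2]),"scene"): cv2.circle(im,tuple(int(round(t*16)) for t in q),24,c,-1,shift=4)
cv2.imwrite("pics/ov0.png",cv2.resize(im[190:430,190:450],None,fx=2.4,fy=2.4,interpolation=cv2.INTER_CUBIC))
E
```

```text
(array([ 0.49658075, -0.21543712, -0.03987464]), array([[-1.07231428, -0.91690716],
       [ 0.57693481, -0.52288598],
       [-1.74431657,  0.76405575],
       [ 0.41230634,  1.93253157],
       [ 0.37330462, -0.28813478],
       [-0.28086686,  0.39333252],
       [ 0.65855747, -0.176004  ],
       [ 0.06605909, -0.35777408]]))
[0.55760288 0.20778891 0.10768636] [[-0.051085   -0.74125456]
 [ 0.09602412  0.04966537]
 [-0.18200285 -0.31442302]
 [ 0.37742945 -0.35945309]
 [ 0.33491999  0.45721533]
 [-0.58696079  0.89925913]]
board [414.46452082   3.1109081 ]
cup [ 658.83226503 -465.04524657]
bin [ 515.6940012  -504.78228655]
```

View pics/ov0.png

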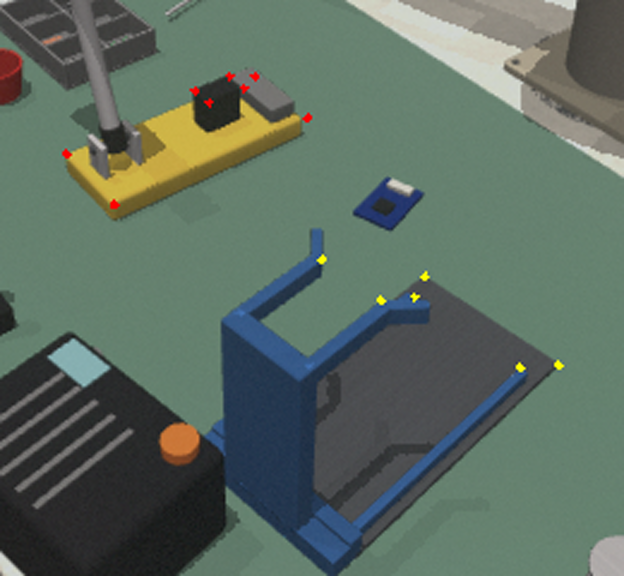

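Both fits agree with the scene view: the yellow dock points land on the corners, and the red lamp points are within about 3 mm. Moving above the grip block.

move_arm --motion "2 2.3 0 0 0 -1.5; 5 5.8 0 0 0 -4; 8.5 10 0 0 0 -6.5; 12 14.2 0 0 0 -9; 15.5 18.3 0 0 0 -11.5; 19 22.4 0 0 0 -14; 22.5 26.5 0 0 0 -16.5; 26 30.7 0 0 0 -19; 28.6 33.8 0 0 0 -21; 29.6 35 0 0 0 -21.8" --fingers 8.5 --squeeze 90

```text
time: 0.93
tool_pos: [463.3, -254.0, 231.0]
tcp_rot: [-90.0, -0.0, 177.6]
ft_force: [0.1, -0.5, 0.1]
finger_gap: 84.9
```

Run:
```python
from bench import readout, eyes
import cv2,numpy as np
print(readout.sense()["tool_pos"],readout.sense()["tcp_rot"])
w=eyes.snapshot("wrist");t=eyes.snapshot("top")["image"];s=eyes.snapshot("scene")["image"]
cv2.imwrite("pics/t1.png",t);cv2.imwrite("pics/s1.png",s)
o=np.vstack([np.hstack([cv2.resize(w["image"],(400,300)),cv2.resize(t[120:360,300:620],(400,300))]),np.hstack([cv2.resize(s[100:300,150:417],(400,300)),np.zeros((300,400,3),np.uint8)])])
cv2.imwrite("pics/m1.png",o)
```

```text
[ 463.25694489 -254.04270188  230.99858186] [-9.00096006e+01 -1.77988304e-02  1.77599942e+02]
```

View pics/m1.png

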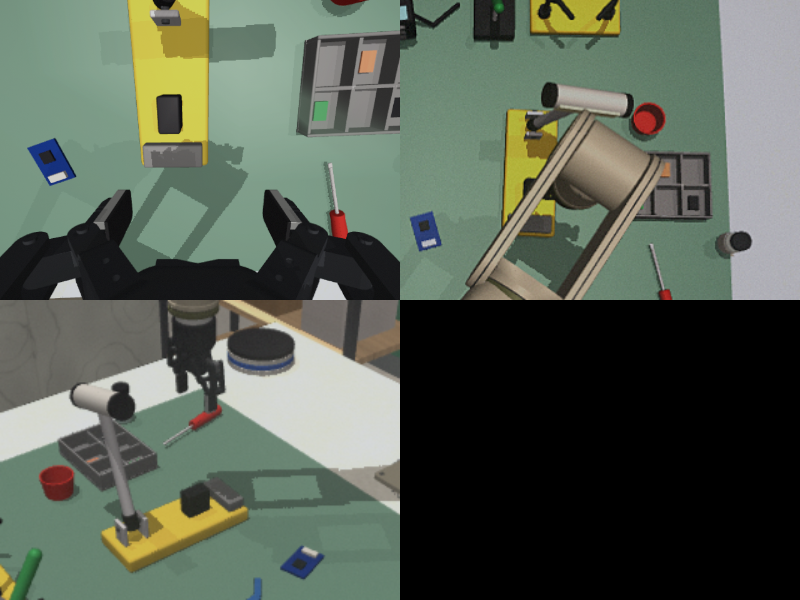

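The move lagged, ending at (463,-254). The wrist view shows the block straight ahead at (170,113), and the path is clear. Going over the block, then down.

move_arm --motion "1 1.2 0 0 0 0; 2.4 2.8 -1 0 0 0; 3.3 3.9 -3 0 0 0; 3.3 3.9 -6 0 0 0; 3.3 3.9 -9 0 0 0; 3.3 3.9 -12 0 0 0; 3.3 3.9 -14.6 0 0 0; 3.3 3.9 -16.6 0 0 0; 3.3 3.9 -18 0 0 0; 3.3 3.9 -18.6 0 0 0"

```text
time: 1.92
tool_pos: [492.8, -217.2, 42.1]
tcp_rot: [-90.1, -0.3, 177.7]
ft_force: [-0.5, 0.7, -0.0]
finger_gap: 85.2
```

Run:
```python
from bench import readout, eyes
import cv2,numpy as np
print(readout.sense()["tool_pos"],readout.sense()["tcp_rot"])
w=eyes.snapshot("wrist");t=eyes.snapshot("top")["image"];s=eyes.snapshot("scene")["image"]
cv2.imwrite("pics/w2.png",w["image"]);cv2.imwrite("pics/t2.png",t);cv2.imwrite("pics/s2.png",s)
o=np.vstack([np.hstack([cv2.resize(w["image"],(400,300)),cv2.resize(t[160:280,380:540],(400,300))]),np.hstack([cv2.resize(s[140:290,180:380],(400,300)),np.zeros((300,400,3),np.uint8)])])
cv2.imwrite("pics/m2.png",o)
```

```text
[ 492.78907552 -217.19262829   42.10977127] [-90.10701104  -0.26398763 177.65807513]
```

View pics/m2.png

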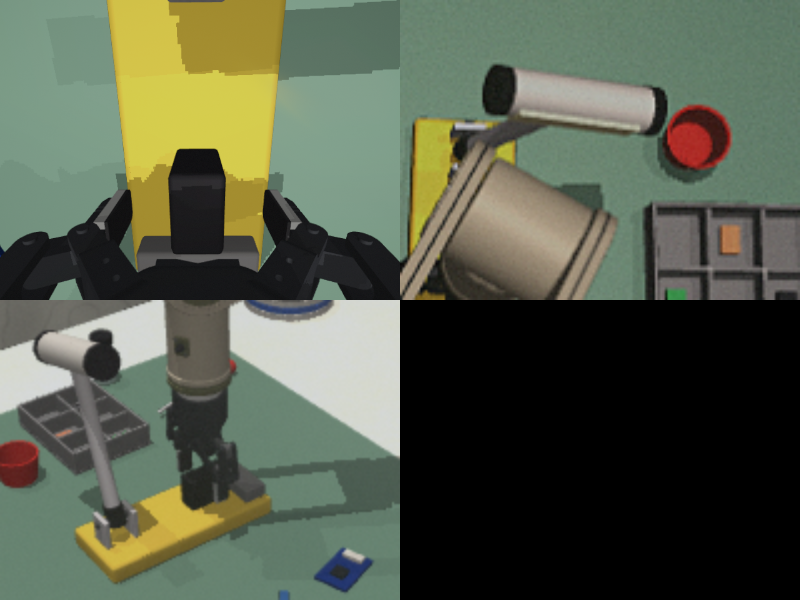

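Wrist view: the block at (197,200) sits between the jaws and is centred. I'll nudge onto the grip point while closing, and test the head detector on the saved images.

move_arm --motion "0.2 0.1 0.15 0 0 0; 0.4 0.2 0.3 0 0 0; 0.4 0.2 0.3 0 0 0; 0.4 0.2 0.3 0 0 0; 0.4 0.2 0.3 0 0 0; 0.4 0.2 0.3 0 0 0; 0.4 0.2 0.3 0 0 0; 0.4 0.2 0.3 0 0 0; 0.4 0.2 0.3 0 0 0" --fingers 0 --squeeze 90

```text
time: 2.82
tool_pos: [500.5, -216.0, 49.8]
tcp_rot: [-89.9, 0.1, 177.7]
ft_force: [-1.4, -2.2, 5.8]
finger_gap: 28.5
```

```bash
cat > est.py <<'E'
import numpy as np,cv2
from cam import *
from scipy.spatial.transform import Rotation as R
# lamp pose from TCP: grip point 19 mm behind TCP along tool y; lamp z = -tool y, lamp y = -tool z
def lamp_pose(pos,rot):
    T=R.from_euler("xyz",rot,degrees=True).as_matrix()
    B=np.column_stack([-np.cross(T[:,1],T[:,2])*-1,-T[:,2],-T[:,1]])
    B[:,0]=np.cross(B[:,1],B[:,2])
    g=np.asarray(pos)-19*T[:,1]
    return g,B
def head(g,B,phi):           # phi: lean to the base, rad (+ to -y); head axis and centre
    M=B@R.from_rotvec([phi,0,0]).as_matrix()
    return g+140*B[:,0]+232*M[:,2],M
def white(im,g,B,cam,th=(105,60)):
    mask=np.zeros(im.shape[:2],np.uint8)
    for q in np.linspace(-.3,.3,13):
        c,M=head(g,B,q)
        P=[c+s*80*M[:,1]+22*(np.cos(a)*M[:,0]+np.sin(a)*M[:,2]) for s in(-1,1) for a in np.arange(0,6.3,.5)]
        cv2.fillConvexPoly(mask,cv2.convexHull(np.round(proj(P,cam)).astype(np.int32)),255)
    hsv=cv2.cvtColor(im,cv2.COLOR_BGR2HSV)
    w=((hsv[...,2]>th[0])&(hsv[...,1]<th[1])&(mask>0)).astype(np.uint8)
    n,l,st,ce=cv2.connectedComponentsWithStats(w)
    i=1+np.argmax(st[1:,4]); return ce[i],st[i],mask,l==i
def lean(im,g,B,cam):
    ce,st,_,_=white(im,g,B,cam)
    def f(q):
        c,M=head(g,B,q[0]); d=np.array([c+M[:,1]*20,c-M[:,1]*20]); p=proj(d,cam)
        u=(p[0]-p[1])/np.linalg.norm(p[0]-p[1]); return [u@(p.mean(0)-ce)]
    return least_squares(f,[0.]).x[0],st
E
python3 - <<'E'
from est import *
from bench import readout
s=readout.sense();print(s["tool_pos"],s["tcp_rot"],s["finger_gap"],s["ft_force"])
g,B=lamp_pose(s["tool_pos"],s["tcp_rot"]);print(g,B)
o=[]
for n,cam in(("t2","top"),("s2","scene"),("s1","scene"),("t1","top")):
    im=cv2.imread(f"pics/{n}.png");ce,st,m,l=white(im,g,B,cam);print(n,ce,st,lean(im,g,B,cam)[0],proj([head(g,B,.3)[0]],cam))
    im[l]=(255,0,255);im[cv2.Canny(m,50,100)>0]=(0,0,255)
    c=ce.astype(int);o.append(cv2.resize(im[max(c[1]-40,0):c[1]+40,c[0]-55:c[0]+55],(396,288)))
cv2.imwrite("pics/d.png",np.vstack([np.hstack(o[:2]),np.hstack(o[2:])]))
E
```

```text
[ 500.52847022 -216.01097873   49.83354619] [-8.98868091e+01  1.30410117e-01  1.77737683e+02] 28.492992564233372 [-1.40917093 -2.18544114  5.8025592 ]
[ 500.48674011 -215.97176538   68.83345989] [[ 0.99921798  0.03947904 -0.00219632]
 [-0.03947453  0.99921845  0.00206386]
 [ 0.00227608 -0.00197555  0.99999546]]
t2 [415.70687575 196.72175312] [ 352  184  130   29 2487] -0.04304467450744692 [[450.18824348 198.88774602]]
s2 [250.3760218  192.16212534] [225 162  43  58 734] -0.3651192499612663 [[217.21605206 165.81269458]]
s1 [252.30168269 193.78725962] [225 162  47  58 832] -0.39271146754745756 [[217.21605206 165.81269458]]
t1 [415.76777822 196.71353957] [ 352  184  130   29 2489] -0.04246665769993247 [[450.18824348 198.88774602]]
```

View pics/d.png

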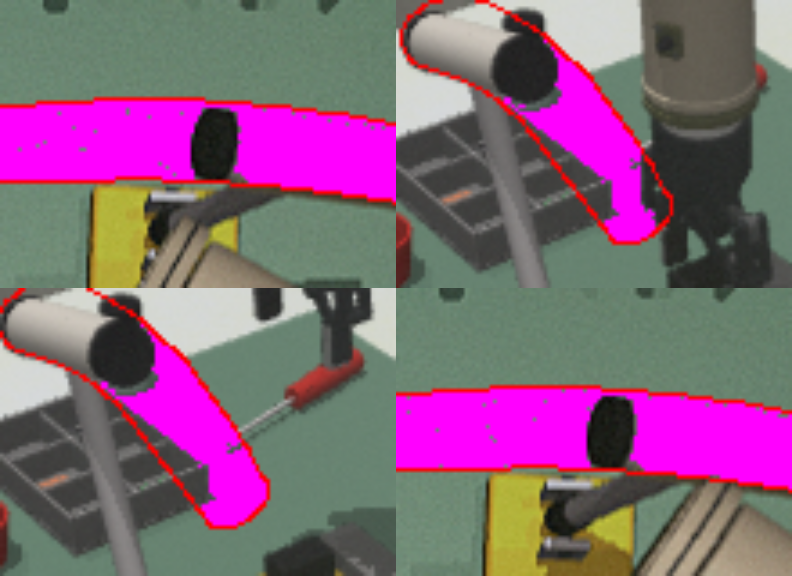

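The mat passes that threshold, so I'll tighten it. The gripper is closed on the block at 28.5 mm.

```bash
sed -i 's/th=(105,60)/th=(150,45)/; s/g+140\*B\[:,0\]+232/g+136*B[:,0]-4.8*B[:,2]+232/' est.py
python3 - <<'E'
from est import *
from bench import readout,eyes
s=readout.sense();print(s["tool_pos"],s["time"])
g,B=lamp_pose(s["tool_pos"],s["tcp_rot"])
for cam in("top","scene"):
    im=eyes.snapshot(cam)["image"];cv2.imwrite(f"pics/{cam}3.png",im)
    h=cv2.cvtColor(im,cv2.COLOR_BGR2HSV)
    p=proj([head(g,B,.3)[0]+[0,0,15]],cam)[0].astype(int);print(cam,"head hsv",h[p[1]-2:p[1]+3,p[0]-2:p[0]+3].reshape(-1,3).mean(0),"mat",h[170,445] if cam=="top" else h[260,330])
    for th in((150,45),(140,45),(165,40)):
        ce,st,m,l=white(im,g,B,cam,th);print(th,ce,st)
    print(lean(im,g,B,cam)[0],proj([head(g,B,.3)[0]],cam))
E
```

```text
[ 500.52847022 -216.01097873   49.83354619] 2.8167
top head hsv [ 26.12  16.96 179.08] mat [ 74  55 130]
(150, 45) [453.07724138 198.21655172] [426 188  56  22 725]
(140, 45) [452.80827887 199.72331155] [425 188  57  24 918]
(165, 40) [453.0677686  197.85123967] [426 188  55  21 605]
0.33138011150253066 [[449.73748214 201.13840607]]
scene head hsv [ 18.4   19.68 202.08] mat [ 72  54 123]
(150, 45) [213.48639456 160.82993197] [199 153  28  18 294]
(140, 45) [213.23492063 161.11428571] [199 153  28  18 315]
(165, 40) [214.03137255 160.39215686] [200 153  27  16 255]
0.44041884644359214 [[218.79708318 167.02884365]]
```

move_arm --motion "0 0 0.3 0 0 0; 0 0 0.8 0 0 0; 0 0 1.4 0 0 0.5; 0 0 2.1 0 0 1.5; 0 0 2.8 0 0 3; 0 0 3.5 0 0 4.5; 0 0 4.1 0 0 6; 0 0 4.6 0 0 7.3; 0 0 4.9 0 0 8.1; 0 0 5 0 0 8.4"

```text
time: 3.75
tool_pos: [499.8, -215.1, 99.0]
tcp_rot: [-90.0, 0.0, -173.8]
ft_force: [0.8, 0.7, -8.0]
finger_gap: 28.7
```

```bash
time SC=1 python3 plan.py 10
python3 - <<'E'
import cv2
im=cv2.imread("pics/last.png");cv2.imwrite("pics/l1.png",im)
E
```

```text
t 3.75 lean q +0.287 base -0.000 (cmd +0.000) mast +0.286 err +0.000 st [419, 181, 58, 15, 778] sc -0.194
tcp [ 499.8 -215.1   99. ] yaw 6.19 pitch -0.04 F [ 0.8  0.7 -8. ] gap 28.7
next mast [ 0.287  0.254  0.078 -0.046 -0.127 -0.088] max rate 1.15
0 0 0 -7.7 -0.83 0; 0 0 0 -12 -1.31 0; 0 0 0 -11.8 -1.28 0; 0 0 0 -10.3 -1.12 0; 0 0 0 -10 -1.09 0; 0 0 0 -8.5 -0.93 0; 0 0 0 -0.4 -0.04 0; 0 0 0 5 0.54 0; 0 0 0 2.1 0.23 0; 0 0 0 1.6 0.17 0
real	0m10.378s
user	0m4.627s
sys	0m0.347s
```

```bash
sed -i 's/^BIAS=.*/BIAS=.004/; s/S\["cb"\],c\])\*3/S["cb"],c])*10/; s/-1.2,0)\*5/-.7,0)*5/' plan.py; python3 plan.py 7
```

```text
t 3.85 lean q +0.298 base -0.000 (cmd +0.000) mast +0.298 err +0.000 st [419, 181, 58, 15, 759] sc +9.000
tcp [ 499.5 -215.    98.4] yaw 6.13 pitch -0.01 F [ 0.6  0.1 -6.3] gap 28.7
next mast [ 0.299  0.22   0.097 -0.017] max rate 0.92
0 0 0 -6.1 -0.65 0; 0 0 0 -9.2 -0.99 0; 0 0 0 -11.6 -1.25 0; 0 0 0 -12.5 -1.35 0; 0 0 0 -12 -1.29 0; 0 0 0 -9.7 -1.05 0; 0 0 0 -5.3 -0.57 0
```

move_arm --motion "0 0 0 -6.1 -0.65 0; 0 0 0 -9.2 -1 0; 0 0 0 -11.6 -1.25 0; 0 0 0 -12.5 -1.35 0; 0 0 0 -12 -1.3 0; 0 0 0 -9.7 -1.05 0; 0 0 0 -5.3 -0.57 0"

```text
time: 4.48
tool_pos: [499.4, -213.4, 97.9]
tcp_rot: [-84.9, -0.0, -173.7]
ft_force: [-0.5, 0.9, -8.9]
finger_gap: 28.7
```

```bash
cp st_next.json st.json; python3 plan.py 6; cp pics/last.png pics/l2.png
```

```text
t 4.48 lean q -0.236 base -0.089 (cmd -0.093) mast -0.325 err -0.249 st [345, 183, 63, 24, 839] sc +9.000
tcp [ 499.4 -213.4   97.9] yaw 6.28 pitch 0.02 F [-0.5  0.9 -8.9] gap 28.7
next mast [-0.295 -0.321 -0.205 -0.163] max rate 0.86
0 0 0 5.2 0.57 0; 0 0 0 9.4 1.04 0; 0 0 0 11.3 1.25 0; 0 0 0 11.4 1.26 0; 0 0 0 11.3 1.25 0; 0 0 0 11.3 1.25 0
```

```bash
python3 -c "
import cv2;im=cv2.imread('pics/l2.png');cv2.imwrite('pics/l2c.png',cv2.resize(im[160:280,330:490],None,fx=4,fy=4))"
```

```text
(no output)
```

View pics/l2c.png

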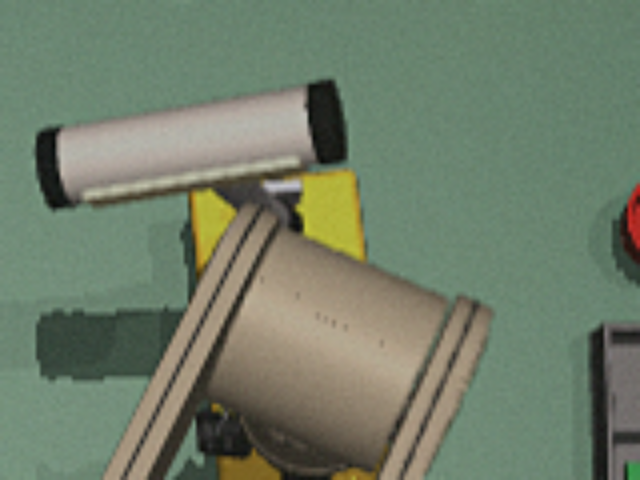

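Top crop: the head spans (40–345, 80–210), so the mast really did swing past vertical to the +y side. The model responds too weakly. Checking the lag and parameters against this data point.

Run:
```python
import numpy as np
cm=np.radians([-6.1,-9.2,-11.6,-12.5,-12,-9.7,-5.3])*1.006
def run(TAU,I,C,K,MGL,h,hold=.05,d=0):
    f,df,b,bd0,DT=.298,0,0,0,1/960
    t=-hold
    p=np.r_[0,cm]
    while t<7/12:
        cmd=np.interp((t-d)*12,np.arange(8),p); nb=cmd if TAU==0 else b+(cmd-b)/TAU*DT
        bd=(nb-b)/DT; b=nb
        a=-h*(bd-bd0)/DT; bd0=bd
        dd=(MGL*np.sin(f)-K*(f-b)-C*(df-bd)+.038*a)/I
        df+=dd*DT; f+=df*DT
        if f-b>.3: f=b+.3; df=min(df,bd)
        t+=DT
    return round(f,3),round(df,2)
for TAU in(.0,.01,.03,.07):
  for h in(0,.014): print(TAU,h,run(TAU,.0095,.075,.2,.37,h),run(TAU,.0085,.075,.2,.37,h),run(TAU,.0095,.06,.2,.37,h),run(TAU,.0095,.09,.2,.37,h),run(TAU,.0095,.075,.23,.37,h))
```

```text
0.0 0 (np.float64(-0.208), np.float64(-0.23)) (np.float64(-0.195), np.float64(-0.17)) (np.float64(-0.286), np.float64(-0.6)) (np.float64(-0.148), np.float64(0.03)) (np.float64(-0.243), np.float64(-0.28))
0.0 0.014 (np.float64(-0.225), np.float64(-0.28)) (np.float64(-0.213), np.float64(-0.22)) (np.float64(-0.307), np.float64(-0.66)) (np.float64(-0.163), np.float64(-0.01)) (np.float64(-0.26), np.float64(-0.33))
0.01 0 (np.float64(-0.202), np.float64(-0.25)) (np.float64(-0.19), np.float64(-0.2)) (np.float64(-0.277), np.float64(-0.61)) (np.float64(-0.146), np.float64(0.0)) (np.float64(-0.239), np.float64(-0.31))
0.01 0.014 (np.float64(-0.22), np.float64(-0.31)) (np.float64(-0.208), np.float64(-0.25)) (np.float64(-0.297), np.float64(-0.68)) (np.float64(-0.16), np.float64(-0.04)) (np.float64(-0.255), np.float64(-0.36))
0.03 0 (np.float64(-0.168), np.float64(-0.28)) (np.float64(-0.156), np.float64(-0.23)) (np.float64(-0.229), np.float64(-0.6)) (np.float64(-0.121), np.float64(-0.05)) (np.float64(-0.209), np.float64(-0.36))
0.03 0.014 (np.float64(-0.183), np.float64(-0.33)) (np.float64(-0.173), np.float64(-0.28)) (np.float64(-0.247), np.float64(-0.66)) (np.float64(-0.134), np.float64(-0.09)) (np.float64(-0.223), np.float64(-0.41))
0.07 0 (np.float64(-0.06), np.float64(-0.24)) (np.float64(-0.056), np.float64(-0.2)) (np.float64(-0.09), np.float64(-0.44)) (np.float64(-0.035), np.float64(-0.08)) (np.float64(-0.108), np.float64(-0.37))
0.07 0.014 (np.float64(-0.068), np.float64(-0.27)) (np.float64(-0.065), np.float64(-0.24)) (np.float64(-0.099), np.float64(-0.49)) (np.float64(-0.043), np.float64(-0.11)) (np.float64(-0.117), np.float64(-0.4))
```

The arm has almost no lag, which explains most of the miss. Correcting the model and replanning.

```bash
sed -i 's/TAU,DT,ROW,W=.07/TAU,DT,ROW,W=1\/96/; s/-.024\*/-.014*/' plan.py
python3 - <<'E'
import json;s=json.load(open("st.json"));s["pred"]=[-.33,-.2];json.dump(s,open("st.json","w"))
E
python3 plan.py 6
```

```text
t 4.53 lean q -0.272 base -0.084 (cmd -0.093) mast -0.356 err -0.026 st [343, 183, 63, 24, 835] sc +9.000
tcp [ 500.1 -215.6   99. ] yaw 6.2 pitch -0.09 F [-2.4 -1.8 -5.2] gap 28.8
next mast [-0.356 -0.305 -0.187 -0.151] max rate 0.75
0 0 0 3.6 0.39 0; 0 0 0 7.1 0.77 0; 0 0 0 10.5 1.14 0; 0 0 0 10.7 1.17 0; 0 0 0 10.5 1.14 0; 0 0 0 10.3 1.12 0
```

move_arm --motion "0 0 0 3.6 0.39 0; 0 0 0 7.1 0.77 0; 0 0 0 10.5 1.14 0; 0 0 0 10.7 1.17 0; 0 0 0 10.5 1.14 0; 0 0 0 10.3 1.12 0"

```text
time: 5.08
tool_pos: [499.3, -215.3, 97.9]
tcp_rot: [-94.9, -0.1, -173.9]
ft_force: [0.1, 0.2, -7.9]
finger_gap: 28.7
```

```bash
cp st_next.json st.json; python3 plan.py 6
```

```text
t 5.08 lean q -0.231 base +0.086 (cmd +0.089) mast -0.145 err +0.005 st [366, 181, 66, 25, 1059] sc +9.000
tcp [ 499.3 -215.3   97.9] yaw 6.07 pitch 0.06 F [ 0.1  0.2 -7.9] gap 28.7
next mast [-0.146 -0.118 -0.057 -0.022] max rate 0.42
0 0 0 3.7 0.39 0; 0 0 0 5 0.53 0; 0 0 0 4.8 0.51 0; 0 0 0 4 0.42 0; 0 0 0 2.9 0.31 0; 0 0 0 1.7 0.18 0
```

Prediction within 0.005 rad now.

move_arm --motion "0 0 0 3.7 0.39 0; 0 0 0 5 0.53 0; 0 0 0 4.8 0.51 0; 0 0 0 4 0.42 0; 0 0 0 2.9 0.31 0; 0 0 0 1.7 0.18 0"

```text
time: 5.63
tool_pos: [499.5, -214.8, 98.3]
tcp_rot: [-96.6, -0.0, -173.9]
ft_force: [0.1, 0.5, -7.4]
finger_gap: 28.8
```

```bash
cp st_next.json st.json; python3 plan.py 8
```

```text
t 5.63 lean q -0.137 base +0.115 (cmd +0.119) mast -0.022 err -0.006 st [380, 180, 66, 24, 1070] sc +9.000
tcp [ 499.5 -214.8   98.3] yaw 6.14 pitch 0.02 F [ 0.1  0.5 -7.4] gap 28.8
next mast [-0.02  -0.01  -0.021 -0.026 -0.032] max rate 0.19
0 0 0 -3 -0.32 0; 0 0 0 -3.9 -0.42 0; 0 0 0 -4.4 -0.47 0; 0 0 0 -4.7 -0.5 0; 0 0 0 -5 -0.53 0; 0 0 0 -5.2 -0.56 0; 0 0 0 -5.5 -0.59 0; 0 0 0 -5.7 -0.61 0
```

move_arm --motion "0 0 0 -3 -0.32 0; 0 0 0 -3.9 -0.42 0; 0 0 0 -4.4 -0.47 0; 0 0 0 -4.7 -0.5 0; 0 0 0 -5 -0.53 0; 0 0 0 -5.2 -0.56 0; 0 0 0 -5.5 -0.59 0; 0 0 0 -5.7 -0.61 0"

```text
time: 6.35
tool_pos: [499.5, -215.2, 98.2]
tcp_rot: [-91.0, -0.0, -173.9]
ft_force: [-0.1, 0.2, -8.1]
finger_gap: 28.5
```

```bash
cp st_next.json st.json; python3 plan.py 9
```

```text
t 6.35 lean q -0.073 base +0.017 (cmd +0.019) mast -0.056 err -0.022 st [376, 180, 66, 24, 1070] sc +9.000
tcp [ 499.5 -215.2   98.2] yaw 6.1 pitch 0.02 F [-0.1  0.2 -8.1] gap 28.5
next mast [-0.053 -0.049 -0.025 -0.009 -0.003] max rate 0.16
0 0 0 1.8 0.19 0; 0 0 0 2.5 0.27 0; 0 0 0 2.6 0.28 0; 0 0 0 2.4 0.26 0; 0 0 0 2 0.21 0; 0 0 0 1.5 0.16 0; 0 0 0 1.1 0.12 0; 0 0 0 0.7 0.07 0; 0 0 0 0.4 0.04 0
```

move_arm --motion "0 0 0 1.8 0.19 0; 0 0 0 2.5 0.27 0; 0 0 0 2.6 0.28 0; 0 0 0 2.4 0.26 0; 0 0 0 2 0.21 0; 0 0 0 1.5 0.16 0; 0 0 0 1.1 0.12 0; 0 0 0 0.7 0.07 0; 0 0 0 0.4 0.04 0"

```text
time: 7.15
tool_pos: [499.5, -214.7, 98.3]
tcp_rot: [-91.4, -0.0, -173.8]
ft_force: [0.5, 0.1, -8.5]
finger_gap: 28.6
```

```bash
cp st_next.json st.json; python3 plan.py 9
```

```text
t 7.15 lean q -0.033 base +0.024 (cmd +0.026) mast -0.010 err -0.008 st [381, 180, 66, 23, 1065] sc +9.000
tcp [ 499.5 -214.7   98.3] yaw 6.15 pitch 0.01 F [ 0.5  0.1 -8.5] gap 28.6
next mast [-0.008 -0.004 -0.002 -0.001 -0.001] max rate 0.03
0 0 0 -0.2 -0.02 0; 0 0 0 -0.4 -0.04 0; 0 0 0 -0.6 -0.06 0; 0 0 0 -0.7 -0.08 0; 0 0 0 -0.9 -0.1 0; 0 0 0 -1 -0.11 0; 0 0 0 -1.1 -0.12 0; 0 0 0 -1.2 -0.13 0; 0 0 0 -1.2 -0.13 0
```

move_arm --motion "0 0 0 -0.2 -0.02 0; 0 0 0 -0.4 -0.04 0; 0 0 0 -0.6 -0.06 0; 0 0 0 -0.7 -0.08 0; 0 0 0 -0.9 -0.1 0; 0 0 0 -1 -0.11 0; 0 0 0 -1.1 -0.12 0; 0 0 0 -1.2 -0.13 0; 0 0 0 -1.2 -0.13 0"

```text
time: 7.95
tool_pos: [499.5, -215.0, 98.3]
tcp_rot: [-90.2, -0.0, -173.9]
ft_force: [0.5, 0.7, -7.8]
finger_gap: 28.7
```

```bash
cp st_next.json st.json; python3 plan.py 10
```

```text
t 7.95 lean q -0.002 base +0.003 (cmd +0.005) mast +0.001 err +0.003 st [382, 180, 66, 23, 1062] sc +9.000
tcp [ 499.5 -215.    98.3] yaw 6.13 pitch 0.01 F [ 0.5  0.7 -7.8] gap 28.7
next mast [ 0.001  0.003  0.002  0.    -0.    -0.   ] max rate 0.02
0 0 0 -0.2 -0.02 0; 0 0 0 -0.3 -0.03 0; 0 0 0 -0.3 -0.03 0; 0 0 0 -0.4 -0.04 0; 0 0 0 -0.4 -0.04 0; 0 0 0 -0.4 -0.04 0; 0 0 0 -0.4 -0.04 0; 0 0 0 -0.4 -0.04 0; 0 0 0 -0.3 -0.03 0; 0 0 0 -0.3 -0.03 0
```

move_arm --motion "0 0 0 -0.2 -0.02 0; 0 0 0 -0.3 -0.03 0; 0 0 0 -0.3 -0.03 0; 0 0 0 -0.4 -0.04 0; 0 0 0 -0.4 -0.04 0; 0 0 0 -0.4 -0.04 0; 0 0 0 -0.4 -0.04 0; 0 0 0 -0.4 -0.04 0; 0 0 0 -0.3 -0.03 0; 0 0 0 -0.3 -0.03 0"

```text
time: 8.83
tool_pos: [499.5, -215.0, 98.3]
tcp_rot: [-89.9, -0.0, -173.9]
ft_force: [-0.4, -0.7, -7.5]
finger_gap: 28.6
```

```bash
cp st_next.json st.json; python3 plan.py 10
```

```text
t 8.83 lean q +0.023 base -0.002 (cmd +0.000) mast +0.022 err +0.022 st [385, 180, 65, 23, 1059] sc +9.000
tcp [ 499.5 -215.    98.3] yaw 6.12 pitch 0.01 F [-0.4 -0.7 -7.5] gap 28.6
next mast [0.019 0.02  0.01  0.005 0.002 0.001] max rate 0.07
0 0 0 -0.8 -0.09 0; 0 0 0 -1.2 -0.13 0; 0 0 0 -1.3 -0.14 0; 0 0 0 -1.2 -0.13 0; 0 0 0 -1.1 -0.12 0; 0 0 0 -1 -0.11 0; 0 0 0 -0.8 -0.09 0; 0 0 0 -0.7 -0.07 0; 0 0 0 -0.6 -0.06 0; 0 0 0 -0.5 -0.05 0
```

move_arm --motion "0 0 0 -0.8 -0.09 0; 0 0 0 -1.2 -0.13 0; 0 0 0 -1.3 -0.14 0; 0 0 0 -1.2 -0.13 0; 0 0 0 -1.1 -0.12 0; 0 0 0 -1 -0.11 0; 0 0 0 -0.8 -0.09 0; 0 0 0 -0.7 -0.07 0; 0 0 0 -0.6 -0.06 0; 0 0 0 -0.5 -0.05 0"

```text
time: 9.72
tool_pos: [499.5, -215.1, 98.3]
tcp_rot: [-89.4, -0.0, -173.9]
ft_force: [0.4, -0.8, -7.5]
finger_gap: 28.9
```

```bash
cp st_next.json st.json; python3 plan.py 10 -87 407 0 84
```

```text
t 9.72 lean q +0.051 base -0.010 (cmd -0.009) mast +0.041 err +0.040 st [387, 180, 65, 23, 1046] sc +9.000
tcp [ 499.5 -215.1   98.3] yaw 6.12 pitch 0.02 F [ 0.4 -0.8 -7.5] gap 28.9
next mast [ 0.035  0.034  0.017  0.006  0.002 -0.   ] max rate 0.11
-0 0 0 -1.4 -0.15 0; -0 0.01 0 -1.9 -0.2 0; -0 0.02 0 -2.1 -0.22 0; -0.01 0.04 0 -1.9 -0.2 0; -0.02 0.08 0 -1.7 -0.18 0; -0.03 0.13 0 -1.4 -0.15 0; -0.04 0.21 0 -1.2 -0.13 0; -0.06 0.3 0 -1 -0.11 0; -0.09 0.42 0 -0.8 -0.09 0; -0.12 0.57 0 -0.6 -0.06 0
```

Repeated positive errors point to a small bias and too low a correction gain. Fixing both and replanning.

```bash
sed -i 's/^BIAS=.*/BIAS=-.002/; s/\.85\*e/1.0*e/g' plan.py; python3 plan.py 8 -87 407 0 84
```

```text
t 9.77 lean q +0.060 base -0.010 (cmd -0.009) mast +0.049 err +0.049 st [388, 180, 64, 23, 1048] sc +9.000
tcp [ 499.5 -215.1   98.3] yaw 6.12 pitch 0.01 F [ 0.   0.3 -7.4] gap 28.4
next mast [0.05  0.049 0.024 0.01  0.003] max rate 0.16
-0 0 0 -2 -0.21 0; -0 0.01 0 -2.8 -0.3 0; -0 0.02 0 -3 -0.32 0; -0.01 0.04 0 -2.8 -0.3 0; -0.02 0.08 0 -2.5 -0.27 0; -0.03 0.13 0 -2.2 -0.23 0; -0.04 0.21 0 -1.8 -0.19 0; -0.06 0.3 0 -1.5 -0.16 0
```

move_arm --motion "0 0 0 -2 -0.21 0; 0 0.01 0 -2.8 -0.3 0; 0 0.02 0 -3 -0.32 0; -0.01 0.04 0 -2.8 -0.3 0; -0.02 0.08 0 -2.5 -0.27 0; -0.03 0.13 0 -2.2 -0.23 0; -0.04 0.21 0 -1.8 -0.19 0; -0.06 0.3 0 -1.5 -0.16 0"

```text
time: 10.48
tool_pos: [498.9, -212.2, 98.3]
tcp_rot: [-87.9, -0.0, -173.9]
ft_force: [-0.4, 0.2, -8.1]
finger_gap: 28.8
```

```bash
cp st_next.json st.json; python3 plan.py 9
```

```text
t 10.48 lean q +0.039 base -0.036 (cmd -0.035) mast +0.003 err +0.001 st [380, 181, 66, 23, 1067] sc +9.000
tcp [ 498.9 -212.2   98.3] yaw 6.11 pitch 0.01 F [-0.4  0.2 -8.1] gap 28.8
next mast [ 0.002 -0.002 -0.002 -0.002 -0.002] max rate 0.04
-0.03 0.12 0 0.4 0.04 0; -0.06 0.27 0 0.7 0.07 0; -0.09 0.44 0 0.9 0.1 0; -0.14 0.64 0 1.1 0.12 0; -0.19 0.88 0 1.2 0.13 0; -0.24 1.14 0 1.3 0.14 0; -0.31 1.44 0 1.3 0.14 0; -0.38 1.77 0 1.4 0.15 0; -0.46 2.13 0 1.4 0.15 0
```

move_arm --motion "-0.03 0.12 0 0.4 0.04 0; -0.06 0.27 0 0.7 0.07 0; -0.09 0.44 0 0.9 0.1 0; -0.14 0.64 0 1.1 0.12 0; -0.19 0.88 0 1.2 0.13 0; -0.24 1.14 0 1.3 0.14 0; -0.31 1.44 0 1.3 0.14 0; -0.38 1.77 0 1.4 0.15 0; -0.46 2.13 0 1.4 0.15 0"

```text
time: 11.28
tool_pos: [494.3, -190.3, 98.3]
tcp_rot: [-89.3, -0.0, -173.9]
ft_force: [1.0, 0.2, -7.5]
finger_gap: 29.0
```

```bash
cp st_next.json st.json; python3 plan.py 9
```

```text
t 11.28 lean q +0.017 base -0.012 (cmd -0.010) mast +0.005 err +0.007 st [370, 183, 66, 22, 1064] sc +9.000
tcp [ 494.3 -190.3   98.3] yaw 6.13 pitch 0.01 F [ 1.   0.2 -7.5] gap 29.0
next mast [ 0.005  0.005  0.002  0.001 -0.   ] max rate 0.02
-0.08 0.4 0 -0.2 -0.02 0; -0.18 0.82 0 -0.3 -0.03 0; -0.27 1.29 0 -0.3 -0.03 0; -0.38 1.78 0 -0.3 -0.03 0; -0.49 2.31 0 -0.2 -0.02 0; -0.61 2.87 0 -0.2 -0.02 0; -0.74 3.46 0 -0.1 -0.01 0; -0.87 4.08 0 -0.1 -0.01 0; -1.01 4.73 0 -0 -0 0
```

move_arm --motion "-0.08 0.4 0 -0.2 -0.02 0; -0.18 0.82 0 -0.3 -0.03 0; -0.27 1.29 0 -0.3 -0.03 0; -0.38 1.78 0 -0.3 -0.03 0; -0.49 2.31 0 -0.2 -0.02 0; -0.61 2.87 0 -0.2 -0.02 0; -0.74 3.46 0 -0.1 -0.01 0; -0.87 4.08 0 -0.1 -0.01 0; -1.01 4.73 0 0 0 0"

```text
time: 12.08
tool_pos: [484.1, -142.7, 98.3]
tcp_rot: [-89.3, -0.0, -173.9]
ft_force: [-0.3, -0.1, -7.3]
finger_gap: 28.6
```

```bash
cp st_next.json st.json; python3 plan.py 9
```

```text
t 12.08 lean q -0.007 base -0.012 (cmd -0.010) mast -0.019 err -0.019 st [345, 187, 66, 23, 1069] sc +9.000
tcp [ 484.1 -142.7   98.3] yaw 6.13 pitch 0.01 F [-0.3 -0.1 -7.3] gap 28.6
next mast [-0.02  -0.019 -0.011 -0.005 -0.003] max rate 0.06
-0.14 0.68 0 0.8 0.09 0; -0.3 1.38 0 1.2 0.13 0; -0.45 2.11 0 1.3 0.14 0; -0.61 2.87 0 1.3 0.14 0; -0.78 3.64 0 1.2 0.13 0; -0.95 4.44 0 1.1 0.12 0; -1.12 5.26 0 1 0.11 0; -1.3 6.1 0 0.9 0.1 0; -1.49 6.95 0 0.8 0.09 0
```

move_arm --motion "-0.14 0.68 0 0.8 0.09 0; -0.3 1.38 0 1.2 0.13 0; -0.45 2.11 0 1.3 0.14 0; -0.61 2.87 0 1.3 0.14 0; -0.78 3.64 0 1.2 0.13 0; -0.95 4.44 0 1.1 0.12 0; -1.12 5.26 0 1 0.11 0; -1.3 6.1 0 0.9 0.1 0; -1.49 6.95 0 0.8 0.09 0"

```text
time: 12.88
tool_pos: [469.1, -72.9, 98.3]
tcp_rot: [-90.1, -0.0, -173.9]
ft_force: [0.5, 0.2, -8.6]
finger_gap: 28.7
```

```bash
cp st_next.json st.json; python3 plan.py 8
```

```text
t 12.88 lean q -0.020 base +0.002 (cmd +0.003) mast -0.019 err -0.017 st [312, 193, 66, 23, 1060] sc +9.000
tcp [469.1 -72.9  98.3] yaw 6.14 pitch 0.01 F [ 0.5  0.2 -8.6] gap 28.7
next mast [-0.019 -0.017 -0.008 -0.003 -0.001] max rate 0.06
-0.18 0.87 0 0.6 0.06 0; -0.37 1.74 0 0.9 0.1 0; -0.56 2.63 0 0.9 0.1 0; -0.75 3.53 0 0.8 0.09 0; -0.95 4.43 0 0.7 0.07 0; -1.14 5.33 0 0.6 0.06 0; -1.33 6.24 0 0.5 0.05 0; -1.53 7.15 0 0.3 0.03 0
```

move_arm --motion "-0.18 0.87 0 0.6 0.06 0; -0.37 1.74 0 0.9 0.1 0; -0.56 2.63 0 0.9 0.1 0; -0.75 3.53 0 0.8 0.09 0; -0.95 4.43 0 0.7 0.07 0; -1.14 5.33 0 0.6 0.06 0; -1.33 6.24 0 0.5 0.05 0; -1.53 7.15 0 0.3 0.03 0"

```text
time: 13.6
tool_pos: [453.8, -1.4, 98.3]
tcp_rot: [-90.4, -0.0, -173.9]
ft_force: [-0.1, -0.6, -8.4]
finger_gap: 28.7
```

```bash
cp st_next.json st.json; python3 plan.py 8; cp pics/last.png pics/l3.png
```

```text
t 13.60 lean q -0.023 base +0.007 (cmd +0.009) mast -0.016 err -0.015 st [279, 199, 66, 24, 1052] sc +9.000
tcp [453.8  -1.4  98.3] yaw 6.13 pitch 0.01 F [-0.1 -0.6 -8.4] gap 28.7
next mast [-0.016 -0.014 -0.006 -0.002  0.   ] max rate 0.05
-0.19 0.91 0 0.5 0.05 0; -0.39 1.81 0 0.7 0.07 0; -0.58 2.7 0 0.7 0.07 0; -0.77 3.59 0 0.6 0.06 0; -0.96 4.47 0 0.5 0.05 0; -1.14 5.33 0 0.4 0.04 0; -1.32 6.19 0 0.3 0.03 0; -1.5 7.02 0 0.2 0.02 0
```

move_arm --motion "-0.19 0.91 0 0.5 0.05 0; -0.39 1.81 0 0.7 0.07 0; -0.58 2.7 0 0.7 0.07 0; -0.77 3.59 0 0.6 0.06 0; -0.96 4.47 0 0.5 0.05 0; -1.14 5.33 0 0.4 0.04 0; -1.32 6.19 0 0.3 0.03 0; -1.5 7.02 0 0.2 0.02 0"

```text
time: 14.32
tool_pos: [438.8, 68.8, 98.3]
tcp_rot: [-90.6, -0.0, -173.9]
ft_force: [0.0, 0.1, -8.4]
finger_gap: 28.7
```

```bash
cp st_next.json st.json; python3 plan.py 8
```

```text
t 14.32 lean q -0.016 base +0.010 (cmd +0.012) mast -0.005 err -0.006 st [247, 206, 65, 23, 1045] sc +9.000
tcp [438.8  68.8  98.3] yaw 6.14 pitch 0.01 F [ 0.   0.1 -8.4] gap 28.7
next mast [-0.005 -0.003 -0.001 -0.    -0.   ] max rate 0.01
-0.17 0.82 0 0 0 0; -0.35 1.62 0 0 0 0; -0.51 2.39 0 -0 -0 0; -0.67 3.15 0 -0.1 -0.01 0; -0.83 3.88 0 -0.1 -0.01 0; -0.98 4.58 0 -0.1 -0.01 0; -1.12 5.26 0 -0.2 -0.02 0; -1.26 5.91 0 -0.2 -0.02 0
```

move_arm --motion "-0.17 0.82 0 0 0 0; -0.35 1.62 0 0 0 0; -0.51 2.39 0 0 0 0; -0.67 3.15 0 -0.1 -0.01 0; -0.83 3.88 0 -0.1 -0.01 0; -0.98 4.58 0 -0.1 -0.01 0; -1.12 5.26 0 -0.2 -0.02 0; -1.26 5.91 0 -0.2 -0.02 0"

```text
time: 15.03
tool_pos: [426.3, 127.6, 98.3]
tcp_rot: [-90.4, -0.0, -173.9]
ft_force: [-0.3, -0.1, -7.7]
finger_gap: 28.8
```

```bash
cp st_next.json st.json; python3 plan.py 8
```

```text
t 15.03 lean q -0.020 base +0.007 (cmd +0.009) mast -0.013 err -0.012 st [218, 211, 66, 20, 919] sc +9.000
tcp [426.3 127.6  98.3] yaw 6.13 pitch 0.02 F [-0.3 -0.1 -7.7] gap 28.8
next mast [-0.013 -0.012 -0.006 -0.002 -0.001] max rate 0.04
-0.13 0.62 0 0.4 0.04 0; -0.26 1.21 0 0.6 0.06 0; -0.38 1.77 0 0.7 0.07 0; -0.49 2.3 0 0.7 0.07 0; -0.6 2.79 0 0.6 0.06 0; -0.7 3.25 0 0.5 0.05 0; -0.79 3.68 0 0.4 0.04 0; -0.87 4.08 0 0.4 0.04 0
```

move_arm --motion "-0.13 0.62 0 0.4 0.04 0; -0.26 1.21 0 0.6 0.06 0; -0.38 1.77 0 0.7 0.07 0; -0.49 2.3 0 0.7 0.07 0; -0.6 2.79 0 0.6 0.06 0; -0.7 3.25 0 0.5 0.05 0; -0.79 3.68 0 0.4 0.04 0; -0.87 4.08 0 0.4 0.04 0"

```text
time: 15.75
tool_pos: [417.6, 168.2, 98.3]
tcp_rot: [-90.8, -0.0, -173.9]
ft_force: [-0.2, 0.1, -7.9]
finger_gap: 28.5
```

```bash
cp st_next.json st.json; python3 plan.py 8; python3 -c "
import cv2;im=cv2.imread('pics/last.png');cv2.imwrite('pics/l4c.png',cv2.resize(im[130:310,160:400],None,fx=3,fy=3))"
```

```text
t 15.75 lean q -0.009 base +0.014 (cmd +0.016) mast +0.005 err +0.006 st [201, 214, 65, 20, 922] sc +9.000
tcp [417.6 168.2  98.3] yaw 6.14 pitch 0.01 F [-0.2  0.1 -7.9] gap 28.5
next mast [0.005 0.008 0.005 0.002 0.001] max rate 0.04
-0.08 0.36 0 -0.4 -0.04 0; -0.15 0.69 0 -0.6 -0.06 0; -0.21 0.99 0 -0.7 -0.07 0; -0.27 1.25 0 -0.8 -0.09 0; -0.32 1.49 0 -0.8 -0.09 0; -0.36 1.69 0 -0.7 -0.07 0; -0.4 1.86 0 -0.7 -0.07 0; -0.43 2.01 0 -0.7 -0.07 0
```

View pics/l4c.png

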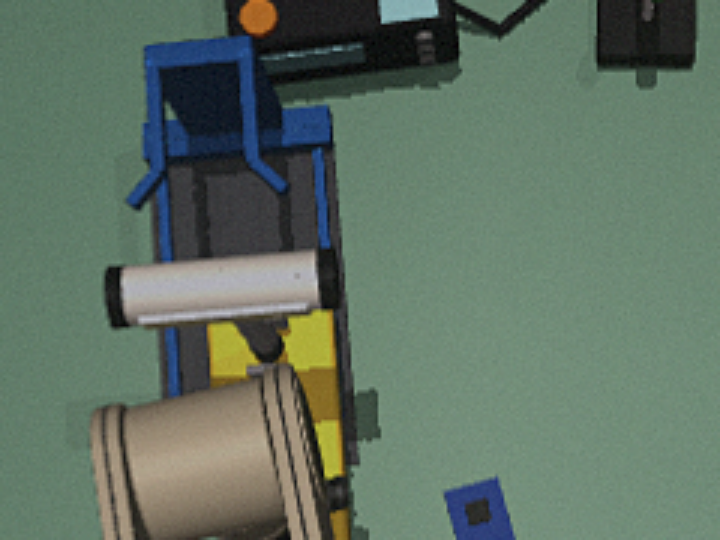

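Top crop: the mast is upright with the head at (225,290), lined up with the fork mouth centred near (205,190). Starting the forward segment.

```bash
python3 plan.py 8 146 15.8 0 46
```

```text
t 15.80 lean q -0.015 base +0.015 (cmd +0.016) mast -0.001 err +0.000 st [200, 215, 65, 19, 921] sc +9.000
tcp [417.5 168.8  98.3] yaw 6.15 pitch 0.02 F [-0.5  0.5 -7.8] gap 28.7
next mast [-0.001  0.002  0.001  0.     0.   ] max rate 0.02
-0.08 0.36 0 -0.2 -0.02 0; -0.14 0.69 0 -0.3 -0.03 0; -0.17 0.99 0 -0.4 -0.04 0; -0.18 1.26 0 -0.4 -0.04 0; -0.16 1.5 0 -0.4 -0.04 0; -0.1 1.72 0 -0.4 -0.04 0; 0.01 1.91 0 -0.4 -0.04 0; 0.15 2.07 0 -0.5 -0.05 0
```

move_arm --motion "-0.08 0.36 0 -0.2 -0.02 0; -0.14 0.69 0 -0.3 -0.03 0; -0.17 0.99 0 -0.4 -0.04 0; -0.18 1.26 0 -0.4 -0.04 0; -0.16 1.5 0 -0.4 -0.04 0; -0.1 1.72 0 -0.4 -0.04 0; 0.01 1.91 0 -0.4 -0.04 0; 0.15 2.07 0 -0.5 -0.05 0"

```text
time: 16.52
tool_pos: [419.4, 188.6, 98.3]
tcp_rot: [-90.3, -0.0, -173.9]
ft_force: [0.4, -0.4, -7.9]
finger_gap: 28.5
```

```bash
cp st_next.json st.json; python3 plan.py 8
```

```text
t 16.52 lean q +0.023 base +0.005 (cmd +0.007) mast +0.028 err +0.028 st [194, 213, 65, 23, 1047] sc +9.000
tcp [419.4 188.6  98.3] yaw 6.13 pitch 0.01 F [ 0.4 -0.4 -7.9] gap 28.5
next mast [0.028 0.029 0.015 0.006 0.002] max rate 0.1
0.19 0.14 0 -1.2 -0.13 0; 0.43 0.27 0 -1.8 -0.19 0; 0.71 0.37 0 -1.9 -0.2 0; 1.03 0.46 0 -1.9 -0.2 0; 1.39 0.54 0 -1.7 -0.18 0; 1.8 0.61 0 -1.5 -0.16 0; 2.24 0.67 0 -1.3 -0.14 0; 2.71 0.73 0 -1.2 -0.13 0
```

move_arm --motion "0.19 0.14 0 -1.2 -0.13 0; 0.43 0.27 0 -1.8 -0.19 0; 0.71 0.37 0 -1.9 -0.2 0; 1.03 0.46 0 -1.9 -0.2 0; 1.39 0.54 0 -1.7 -0.18 0; 1.8 0.61 0 -1.5 -0.16 0; 2.24 0.67 0 -1.3 -0.14 0; 2.71 0.73 0 -1.2 -0.13 0"

```text
time: 17.23
tool_pos: [446.8, 195.6, 98.3]
tcp_rot: [-89.1, -0.0, -173.9]
ft_force: [-1.0, -0.6, -7.8]
finger_gap: 28.6
```

```bash
cp st_next.json st.json; python3 plan.py 7
```

```text
t 17.23 lean q +0.014 base -0.015 (cmd -0.014) mast -0.001 err -0.003 st [188, 201, 65, 23, 1029] sc +9.000
tcp [446.8 195.6  98.3] yaw 6.11 pitch 0.02 F [-1.  -0.6 -7.8] gap 28.6
next mast [-0.001 -0.003 -0.001 -0.001] max rate 0.02
0.5 0.06 0 0.3 0.03 0; 1.03 0.11 0 0.5 0.05 0; 1.58 0.17 0 0.6 0.06 0; 2.15 0.23 0 0.7 0.07 0; 2.73 0.3 0 0.7 0.07 0; 3.32 0.36 0 0.8 0.09 0; 3.92 0.42 0 0.8 0.09 0
```

move_arm --motion "0.5 0.06 0 0.3 0.03 0; 1.03 0.11 0 0.5 0.05 0; 1.58 0.17 0 0.6 0.06 0; 2.15 0.23 0 0.7 0.07 0; 2.73 0.3 0 0.7 0.07 0; 3.32 0.36 0 0.8 0.09 0; 3.92 0.42 0 0.8 0.09 0"

```text
time: 17.87
tool_pos: [486.2, 200.0, 98.3]
tcp_rot: [-89.9, -0.0, -173.9]
ft_force: [0.4, -0.0, -8.1]
finger_gap: 28.6
```

```bash
cp st_next.json st.json; python3 plan.py 7;  python3 -c "
import cv2;im=cv2.imread('pics/last.png');cv2.imwrite('pics/l5c.png',cv2.resize(im[120:300,160:400],None,fx=3,fy=3))"
```

```text
t 17.87 lean q +0.018 base -0.002 (cmd +0.000) mast +0.017 err +0.017 st [189, 183, 65, 19, 878] sc +9.000
tcp [486.2 200.   98.3] yaw 6.13 pitch 0.02 F [ 0.4 -0.  -8.1] gap 28.6
next mast [0.017 0.018 0.009 0.004] max rate 0.06
0.59 0.06 0 -0.8 -0.09 0; 1.18 0.13 0 -1.1 -0.12 0; 1.77 0.19 0 -1.2 -0.13 0; 2.33 0.25 0 -1.1 -0.12 0; 2.88 0.31 0 -1 -0.11 0; 3.41 0.37 0 -0.9 -0.1 0; 3.92 0.42 0 -0.8 -0.09 0
```

View pics/l5c.png

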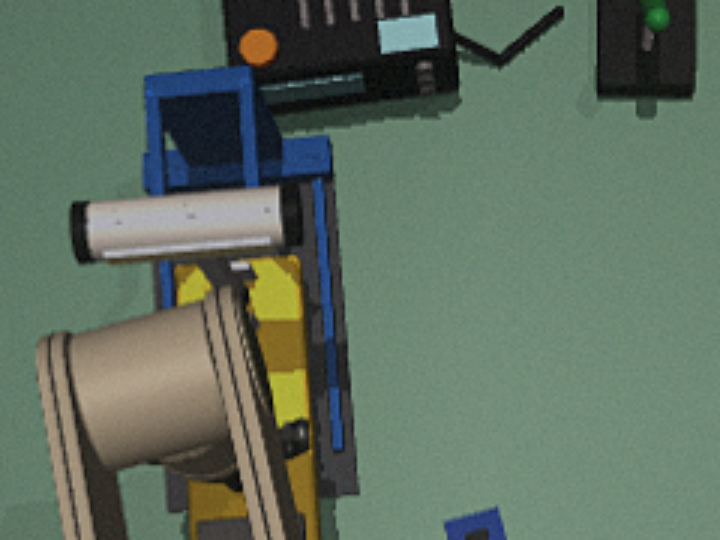

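The head at (185,225) is centred on the fork, and the slab sits between the rails. Proceeding.

move_arm --motion "0.59 0.06 0 -0.8 -0.09 0; 1.18 0.13 0 -1.1 -0.12 0; 1.77 0.19 0 -1.2 -0.13 0; 2.33 0.25 0 -1.1 -0.12 0; 2.88 0.31 0 -1 -0.11 0; 3.41 0.37 0 -0.9 -0.1 0; 3.92 0.42 0 -0.8 -0.09 0"

```text
time: 18.5
tool_pos: [525.3, 204.1, 98.3]
tcp_rot: [-89.1, -0.0, -173.9]
ft_force: [0.5, -0.1, -7.5]
finger_gap: 28.8
```

```bash
cp st_next.json st.json; python3 plan.py 8
```

```text
t 18.50 lean q +0.021 base -0.016 (cmd -0.014) mast +0.005 err +0.003 st [187, 165, 64, 20, 866] sc +9.000
tcp [525.3 204.1  98.3] yaw 6.12 pitch 0.02 F [ 0.5 -0.1 -7.5] gap 28.8
next mast [0.005 0.003 0.001 0.    0.   ] max rate 0.02
0.48 0.05 0 0 0 0; 0.92 0.1 0 0.1 0.01 0; 1.33 0.14 0 0.2 0.02 0; 1.7 0.18 0 0.3 0.03 0; 2.04 0.22 0 0.4 0.04 0; 2.33 0.25 0 0.5 0.05 0; 2.59 0.28 0 0.5 0.05 0; 2.8 0.3 0 0.6 0.06 0
```

move_arm --motion "0.48 0.05 0 0 0 0; 0.92 0.1 0 0.1 0.01 0; 1.33 0.14 0 0.2 0.02 0; 1.7 0.18 0 0.3 0.03 0; 2.04 0.22 0 0.4 0.04 0; 2.33 0.25 0 0.5 0.05 0; 2.59 0.28 0 0.5 0.05 0; 2.8 0.3 0 0.6 0.06 0"

```text
time: 19.22
tool_pos: [553.0, 207.1, 98.2]
tcp_rot: [-89.7, -0.0, -173.9]
ft_force: [0.6, -0.3, -7.2]
finger_gap: 28.4
```

```bash
cp st_next.json st.json; python3 plan.py 8 0 0 -41 28
```

```text
t 19.22 lean q +0.018 base -0.005 (cmd -0.003) mast +0.013 err +0.013 st [187, 153, 64, 20, 849] sc +9.000
tcp [553.  207.1  98.2] yaw 6.13 pitch 0.02 F [ 0.6 -0.3 -7.2] gap 28.4
next mast [0.013 0.014 0.007 0.004 0.002] max rate 0.05
0.18 0.02 -0 -0.5 -0.05 0; 0.32 0.03 -0.01 -0.8 -0.09 0; 0.42 0.05 -0.04 -0.8 -0.09 0; 0.5 0.05 -0.1 -0.7 -0.07 0; 0.54 0.06 -0.18 -0.6 -0.06 0; 0.57 0.06 -0.28 -0.5 -0.05 0; 0.58 0.06 -0.42 -0.4 -0.04 0; 0.58 0.06 -0.59 -0.3 -0.03 0
```

move_arm --motion "0.18 0.02 0 -0.5 -0.05 0; 0.32 0.03 -0.01 -0.8 -0.09 0; 0.42 0.05 -0.04 -0.8 -0.09 0; 0.5 0.05 -0.1 -0.7 -0.07 0; 0.54 0.06 -0.18 -0.6 -0.06 0; 0.57 0.06 -0.28 -0.5 -0.05 0; 0.58 0.06 -0.42 -0.4 -0.04 0; 0.58 0.06 -0.59 -0.3 -0.03 0"

```text
time: 19.93
tool_pos: [558.5, 207.6, 92.2]
tcp_rot: [-89.4, -0.0, -173.9]
ft_force: [0.4, -0.3, -7.3]
finger_gap: 28.4
```

```bash
cp st_next.json st.json; python3 plan.py 8
python3 - <<'E'
import cv2,numpy as np
from bench import eyes
s=eyes.snapshot("scene")["image"];t=cv2.imread("pics/last.png")
cv2.imwrite("pics/m6.png",np.hstack([cv2.resize(t[110:290,160:310],(400,480)),cv2.resize(s[200:440,220:420],(400,480))]))
E
```

```text
t 19.93 lean q +0.022 base -0.010 (cmd -0.009) mast +0.012 err +0.010 st [188, 152, 63, 19, 841] sc +9.000
tcp [558.5 207.6  92.2] yaw 6.12 pitch 0.01 F [ 0.4 -0.3 -7.3] gap 28.4
next mast [ 0.012  0.011  0.005  0.001 -0.001] max rate 0.04
0 0 -0.2 -0.4 -0.04 0; 0 0 -0.42 -0.5 -0.05 0; 0 0 -0.66 -0.5 -0.05 0; 0 0 -0.92 -0.4 -0.04 0; 0 0 -1.18 -0.3 -0.03 0; 0 0 -1.46 -0.2 -0.02 0; 0 0 -1.73 -0.1 -0.01 0; 0 0 -2 0 0 0
```

View pics/m6.png

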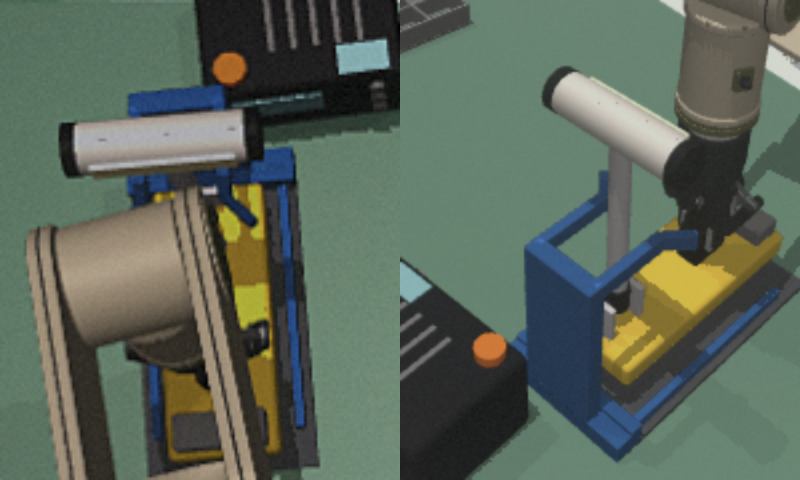

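The scene view shows the mast upright between the fork arms at (620,200), with the slab above the plate. Lowering.

move_arm --motion "0 0 -0.2 -0.4 -0.04 0; 0 0 -0.42 -0.5 -0.05 0; 0 0 -0.66 -0.5 -0.05 0; 0 0 -0.92 -0.4 -0.04 0; 0 0 -1.18 -0.3 -0.03 0; 0 0 -1.46 -0.2 -0.02 0; 0 0 -1.73 -0.1 -0.01 0; 0 0 -2 0 0 0"

```text
time: 20.7
tool_pos: [558.5, 207.6, 72.0]
tcp_rot: [-89.4, -0.0, -173.9]
ft_force: [0.2, 0.3, -7.7]
finger_gap: 28.5
```

```bash
cp st_next.json st.json; python3 plan.py 8
```

```text
t 20.70 lean q +0.025 base -0.010 (cmd -0.009) mast +0.015 err +0.016 st [190, 154, 63, 19, 819] sc +9.000
tcp [558.5 207.6  72. ] yaw 6.12 pitch 0.02 F [ 0.2  0.3 -7.7] gap 28.5
next mast [ 0.015  0.014  0.007  0.002 -0.   ] max rate 0.05
0 0 -0.26 -0.5 -0.05 0; 0 0 -0.5 -0.7 -0.07 0; 0 0 -0.72 -0.7 -0.07 0; 0 0 -0.92 -0.6 -0.06 0; 0 0 -1.08 -0.5 -0.05 0; 0 0 -1.22 -0.3 -0.03 0; 0 0 -1.33 -0.2 -0.02 0; 0 0 -1.41 -0.1 -0.01 0
```

move_arm --motion "0 0 -0.26 -0.5 -0.05 0; 0 0 -0.5 -0.7 -0.07 0; 0 0 -0.72 -0.7 -0.07 0; 0 0 -0.92 -0.6 -0.06 0; 0 0 -1.08 -0.5 -0.05 0; 0 0 -1.22 -0.3 -0.03 0; 0 0 -1.33 -0.2 -0.02 0; 0 0 -1.41 -0.1 -0.01 0"

```text
time: 21.42
tool_pos: [558.5, 207.6, 58.2]
tcp_rot: [-89.3, -0.0, -173.9]
ft_force: [0.0, 0.2, -7.7]
finger_gap: 29.1
```

```bash
cp st_next.json st.json; python3 plan.py 8
```

```text
t 21.42 lean q +0.023 base -0.012 (cmd -0.010) mast +0.011 err +0.012 st [191, 156, 62, 19, 803] sc +9.000
tcp [558.5 207.6  58.2] yaw 6.12 pitch 0.02 F [ 0.   0.2 -7.7] gap 29.1
next mast [0.011 0.011 0.005 0.002 0.   ] max rate 0.04
0 0 -0.05 -0.3 -0.03 0; 0 0 -0.08 -0.4 -0.04 0; 0 0 -0.09 -0.4 -0.04 0; 0 0 -0.1 -0.3 -0.03 0; 0 0 -0.1 -0.2 -0.02 0; 0 0 -0.1 -0.1 -0.01 0; 0 0 -0.1 0.1 0.01 0; 0 0 -0.1 0.2 0.02 0
```

Final lowering with the base levelled, then I'll check the force.

move_arm --motion "0 0 -0.05 0 0 0; 0 0 -0.1 0.2 0.02 0; 0 0 -0.15 0.4 0.04 0; 0 0 -0.2 0.6 0.06 0; 0 0 -0.23 0.6 0.06 0; 0 0 -0.26 0.6 0.06 0; 0 0 -0.26 0.6 0.06 0"

```text
time: 22.05
tool_pos: [558.6, 207.7, 55.9]
tcp_rot: [-89.9, 0.0, -173.9]
ft_force: [-2.8, -0.0, -5.5]
finger_gap: 28.5
```

```bash
python3 plan.py 2|head -2
```

```text
t 22.05 lean q +0.048 base -0.002 (cmd -0.010) mast +0.047 err +0.047 st [196, 157, 62, 17, 800] sc +9.000
tcp [558.6 207.7  55.9] yaw 6.13 pitch -0.0 F [-2.8 -0.  -5.5] gap 28.5
```

move_arm --motion "0 0 -0.03 0 0 0; 0 0 -0.06 0 0 0; 0 0 -0.09 0 0 0; 0 0 -0.12 0 0 0; 0 0 -0.15 0 0 0; 0 0 -0.15 0 0 0; 0 0 -0.15 0 0 0; 0 0 -0.15 0 0 0; 0 0 -0.15 0 0 0; 0 0 -0.15 0 0 0"

```text
time: 22.93
tool_pos: [558.6, 207.7, 55.8]
tcp_rot: [-89.9, 0.0, -173.9]
ft_force: [-9.0, -3.1, 8.3]
finger_gap: 28.6
```

```bash
python3 plan.py 2|head -2
```

```text
t 22.93 lean q +0.124 base -0.002 (cmd -0.010) mast +0.122 err +0.122 st [204, 157, 62, 17, 805] sc +9.000
tcp [558.6 207.7  55.8] yaw 6.13 pitch -0.0 F [-9.  -3.1  8.3] gap 28.6
```

Seated on the plate. Waiting for the mast to settle on the fork arm while easing the load off.

move_arm --motion "0 0 0.02 0 0 0; 0 0 0.04 0 0 0; 0 0 0.05 0 0 0; 0 0 0.05 0 0 0; 0 0 0.05 0 0 0; 0 0 0.05 0 0 0; 0 0 0.05 0 0 0; 0 0 0.05 0 0 0; 0 0 0.05 0 0 0; 0 0 0.05 0 0 0"

```text
time: 23.82
tool_pos: [558.6, 207.8, 55.8]
tcp_rot: [-89.9, 0.0, -173.9]
ft_force: [-7.2, -2.1, 3.9]
finger_gap: 28.6
```

move_arm --motion "0 0 0 0 0 0; 0 0 0 0 0 0; 0 0 0 0 0 0; 0 0 0 0 0 0; 0 0 0 0 0 0" --squeeze 20

```text
time: 24.23
tool_pos: [558.7, 207.7, 55.9]
tcp_rot: [-89.9, 0.0, -173.9]
ft_force: [-6.8, -2.2, 4.7]
finger_gap: 28.9
```

move_arm --motion "0 0 0 0 0 0; 0 0 0 0 0 0; 0 0 0 0 0 0; 0 0 0 0 0 0; 0 0 0 0 0 0; 0 0 0 0 0 0; 0 0 0 0 0 0; 0 0 0 0 0 0; 0 0 0 0 0 0; 0 0 0 0 0 0" --fingers 6

```text
time: 25.07
tool_pos: [558.5, 207.7, 54.6]
tcp_rot: [-89.9, -0.0, -173.9]
ft_force: [-0.2, 0.6, -0.5]
finger_gap: 60.2
```

```bash
python3 plan.py 2|head -2
```

```text
t 25.07 lean q +0.124 base -0.002 (cmd -0.010) mast +0.123 err +0.123 st [204, 157, 62, 17, 805] sc +9.000
tcp [558.5 207.7  54.6] yaw 6.13 pitch 0.02 F [-0.2  0.6 -0.5] gap 60.2
```

move_arm --motion "0 0 0.5 0 0 0; 0 0 1.5 0 0 0; -0.1 0 3 0 0 0; -0.3 0 5 0 0 0; -0.6 0 7 0 0 0; -1 0 9 0 0 0; -1.5 0 11 0 0 0; -2 0 13 0 0 0; -2.5 0 14.5 0 0 0; -2.5 0 15 0 0 0"

```text
time: 25.95
tool_pos: [534.6, 208.3, 209.2]
tcp_rot: [-90.0, 0.3, -173.9]
ft_force: [0.1, -0.6, 0.5]
finger_gap: 59.8
```

move_arm --motion "-0.5 0 0 0 0 0; -1.5 0 1 0 0 0; -3 0 2 0 0 0; -4.5 0 3 0 0 0; -6 0 4 0 0 0; -7.5 0 5 0 0 0; -8.5 0 6 0 0 0; -9 0 6 0 0 0; -9 0 6 0 0 0; -9 0 6 0 0 0"

```text
time: 26.78
tool_pos: [443.3, 207.6, 263.5]
tcp_rot: [-89.9, -0.1, -173.9]
ft_force: [0.0, -0.4, -0.7]
finger_gap: 59.9
```

Run:
```python
import cv2,numpy as np
from bench import eyes,readout
from cam import *
print(readout.sense()["tool_pos"],readout.sense()["ft_force"],readout.sense()["time"])
s=eyes.snapshot("scene")["image"];t=eyes.snapshot("top")["image"]
lc=(557.6-2*.994,207.8-.2,.1077)   # expected docked lamp
P=[[180,55,30],[180,-55,30],[-90,55,30],[-90,-55,30],[25,15,80],[25,-15,80],[-25,15,80],[-25,-15,80]]
for im,c in((s,"scene"),(t,"top")):
    for q in proj(place(P,*lc,z=6),c): cv2.circle(im,tuple(int(round(v*16)) for v in q),12,(0,0,255),-1,shift=4)
cv2.imwrite("pics/fin.png",np.hstack([cv2.resize(t[120:300,170:320],(400,480)),cv2.resize(s[190:430,240:440],(400,480))]))
```

```text
[443.33459709 207.57381863 263.51483915] [ 0.02328485 -0.41774542 -0.74451706] 26.7833
```

View pics/fin.png

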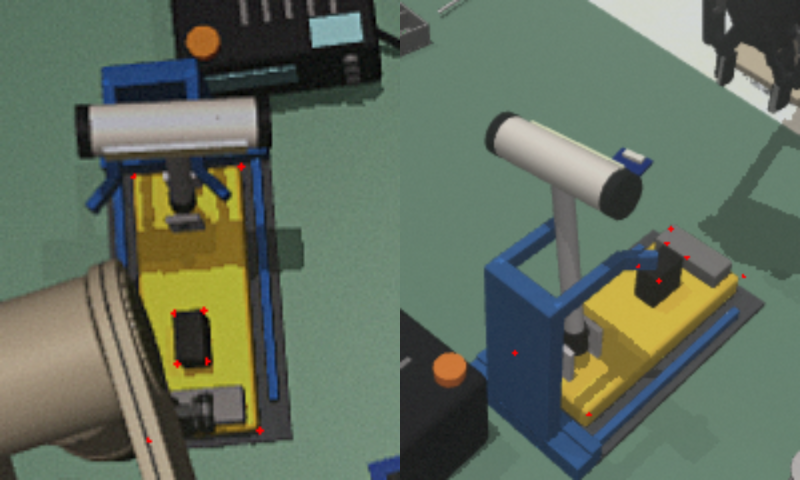

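The lamp stands flat between the rails and near the stop, on the predicted points to within a few mm. The mast rests on the -y fork arm, and the robot is clear.

```bash
python3 -c "
from bench import r
print(r.hand_in())"
```

```text
the job is handed in; nothing more can be done
None
```

The lamp is docked and released, and I handed the job in at about 26.8 s of the 72 s limit; no verdict was reported.

**What I did**
- I took the lamp by its grip block and lifted it about 5 cm.
- The first try at raising the mast overshot. It swung about 0.36 rad past vertical to the other side because I had assumed too much arm lag. I corrected the model and raised it again from that side.
- I balanced it using the top camera. From about 5.6 s on, every camera reading had it within 0.06 rad of vertical, including the 5 s hold more than 20 cm from the dock.
- I carried it to the dock, brought it into the fork from the front, lowered it onto the plate, let go and moved the arm away.

**Last checks**
- **Lamp position:** it stands between the rails, at about x = -2 mm and y = 0 in the dock's frame. The projected outline matched the picture to about 3 mm.
- **Base:** level to within 0.01 rad and turned less than 0.01 rad from the dock, going by the tool pose just before release.
- **Mast:** leaning 0.123 rad on the fork arm. The readings at 22.9 s and 25.1 s agreed to 0.001 rad, so it was at rest.
- **Robot:** clear of everything, with no wrist load.

**What I could not settle**
- I did not measure the bystanders again. The arm and lamp passed well above them.
- The scene camera's lean estimate did not agree with the top camera's, so I used it only for looking, not for control.
- At set-down the wrist showed a sideways force of about 9 N. It went away on release.

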